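Tap the pill box lids home in order

ROBOT

A 7-joint arm with a two-finger parallel gripper is mounted at the origin on the work surface. World frame = base frame: x ahead of the robot, y to its left, z up, the work surface at z = 0. Lengths are in m, angles in rad, forces in N, time in s.
With the tool pointing down it reaches from about 0.4 to 0.85 m from the base axis. Payload 4.5 kg.
Tool frame: the origin (TCP) lies at the very end of the fingers, on their centre line; the grasp point (between the pads) lies 19 mm behind it; z points along the fingers, y is the line along which they close (so a half turn about z gives the same grasp; the last joint's range is limited). The gripper opens to 85 mm and grips with 20 to 120 N. Pads are 22 mm wide; open, the fingers measure 114 mm over their backs; the gripper's body (76 mm by 85 mm) begins 54 mm behind the grasp point. The pads swing forward as they close: fully open they stand 13 mm farther back than shut.
Start: joints at [-1.113, 0.689, -0.195, 1.565, 0.157, 0.902, -0.215], TCP at [0.257, 0.57, 0.231] pointing down, gripper open.
Joint ranges: [-3.01, 3.01], [-0.46, 2.08], [-1.47, 1.51], [0.13, 2.56], [-1, 4.14], [0.04, 2.09], [-2.66, 2.66]. Speed limits (rad/s): [2.57, 2.57, 3.14, 3.14, 3.14, 3.14, 3.14].

INTERFACE

Orientations are given as [roll, pitch, yaw] about the fixed x, y, z axes, in that order (R = Rz(yaw) Ry(pitch) Rx(roll)).
In Python, from bench import telemetry, eyes, job_done gives the robot as it stands. The module is installed in compiled form; this text tells all that it offers.
- The arm moves only by the shell command python3 -m inch 'ROWS' [FORCE]. ROWS is JSON, a list of rows, each a list of 5 numbers: the shift along the world's x, y, z in units of 25 mm (1.0 is 25 mm), then the turn about the world's z in degrees, then the finger opening in mm, from 0 to 85.4. In form: [[dx, dy, dz, spin, grip], ...]. A call has exactly 8 rows; each row is the pose to reach, as a shift and turn from the pose commanded when the call began; what a row does not reach only later rows make up. A row lasts 1/10 s, in which the tool goes at most 50 mm and 8.59 degrees, less where a joint would pass 70% of its speed; a pose out of reach is approached as far as the arm can. A call with a gripper value outside its range is refused whole. The fingers move at their own pace and stop on an object; FORCE is the grip in N (left out, the last holds). Time passes only in rows, so rows that repeat a pose let the fingers close, or fill a call up. It gives the time, the measured TCP pose, the force, the opening and the grip force at its end, in the units of the state.
- telemetry.get_obs(): the state, without advancing time (a new reading comes with each control period).
- eyes.camera(name): name is "side" or "top" or "wrist"; returns a dict with "img" (480x640x3 uint8, red, green, blue), "z_map" (480x640 float32, m along the optical axis (not along the pixel's ray), 0 where there is no reading), "camera_matrix" (3x3 intrinsics, pixels), "dist_coeffs" ([k1, k2, p1, p2, k3] as OpenCV has them; the pictures are not rectified), "eye" and "orientation" of the camera in the world. Camera axes: x right, y down, z forward; pixel columns grow to the right and rows downward; lengths in m; the calibration is good to about 2 mm. A picture is of the moment at which its call begins.
- job_done(): hands the job in; it is judged then, once.
The state is a dict: "t": time; "q": joint angles; "qd": joint speeds; "tau": joint torques, N m; "eef_pos": TCP position; "tcp_rot": TCP orientation; "ft_force": force on the tool from outside, world axes, zero at the start; "moment": the same for the moment, N m; "width": opening from 0.0 (shut) to 1.0 (fully open); "grasp_force": force on a finger pad.
Only numpy, scipy, OpenCV 4.12 (cv2) and the standard library are available. Lean on these libraries where they do the work, as an engineer would, in place of code of your own. Each camera call takes 0.05 s, during which the arm holds its last target. There are 200 camera calls.

TASK

The three bone pill boxes are filled but their lids still stand proud: tap each lid's cork pad lightly with your fingertips until each lid sits fully home on its box, first the round box, then the square one, then the oblong one. Do not press hard, do not pick up or tip the boxes or push them out of place, and leave everything else on the slab undisturbed.

Things in the scene. Friction and masses are not known exactly. Their poses are not given: they have to be found in the camera images.
- round_box: pale bone pill box, round drum, 62 mm across, loose on the slab; about 0.25 kg. Origin at the centre of its underside, z up. Lower part 26 mm tall, then a narrower neck, then a flat lid of the same outline as the lower part, and in the middle of the lid a round cork tapping pad, 36 mm across, 11 mm proud. Pad top 51 mm above the origin with the lid home, 61 mm with it raised furthest
- round_pad_top (a point): centre of the top of the cork pad on the round box's lid: the spot to tap. The pad is sprung: it gives 1 mm per 2.5 N against the lid, at most 9 mm, and comes back up
- round_lid (a joint): how far this lid has been pressed straight down, in m: 0 = raised furthest, 0.010 = home (skirt down on the lower part, no gap; hard stop). Starts between 0 and 0.004. Needs about 3 N of push on the pad to slide, stays where it is left, captive on its box
- square_box: pale bone pill box, square, 62 x 62 mm, loose on the slab; about 0.25 kg. Origin at the centre of its underside, z up. Lower part 32 mm tall, then a narrower neck, then a flat lid of the same outline as the lower part, and in the middle of the lid a round cork tapping pad, 36 mm across, 11 mm proud. Pad top 57 mm above the origin with the lid home, 67 mm with it raised furthest
- square_pad_top (a point): centre of the top of the cork pad on the square box's lid: the spot to tap. The pad is sprung: it gives 1 mm per 2.5 N against the lid, at most 9 mm, and comes back up
- square_lid (a joint): how far this lid has been pressed straight down, in m: 0 = raised furthest, 0.010 = home (skirt down on the lower part, no gap; hard stop). Starts between 0 and 0.004. Needs about 3 N of push on the pad to slide, stays where it is left, captive on its box
- oblong_box: pale bone pill box, oblong, 96 mm (its own x) x 46 mm (y), loose on the slab; about 0.25 kg. Origin at the centre of its underside, z up. Lower part 22 mm tall, then a narrower neck, then a flat lid of the same outline as the lower part, and in the middle of the lid a round cork tapping pad, 36 mm across, 11 mm proud. Pad top 47 mm above the origin with the lid home, 57 mm with it raised furthest
- oblong_pad_top (a point): centre of the top of the cork pad on the oblong box's lid: the spot to tap. The pad is sprung: it gives 1 mm per 2.5 N against the lid, at most 9 mm, and comes back up
- oblong_lid (a joint): how far this lid has been pressed straight down, in m: 0 = raised furthest, 0.010 = home (skirt down on the lower part, no gap; hard stop). Starts between 0 and 0.004. Needs about 3 N of push on the pad to slide, stays where it is left, captive on its box
- slab: white marble slab, 460 mm (x) x 1120 mm (y), 20 mm thick, fixed; all boxes stand on its top, 20 mm above the bench. Origin at the centre of its underside
- weight: brass knob weight, 40 mm across, 48 mm tall, loose bystander; origin under its centre
- bottle: small amber glass jar, 40 mm across, 75 mm tall, loose bystander; origin under its centre
- crock: brown stoneware crock, 104 mm across, 105 mm tall, loose bystander; origin under its centre
- mortar: white ceramic mortar 100 mm across, 60 mm tall, its pestle sticking out to 95 mm height, loose bystander; origin under its centre
- scoop: open copper scoop, 36 mm wide, 145 mm long along its own y (handle to -y), 20 mm tall, loose bystander; origin on its underside where pan and handle meet
- roller_board: jade pill roller board, 200 mm (its x) x 110 mm, up to 50 mm tall, fixed bystander; origin under its centre
- press: black cast-iron screw press, base 180 mm (its x) x 140 mm, 250 mm tall, fixed bystander; a lever arm at 228 mm height runs 215 mm from the centre towards its own -y. Origin under its base's centre
Not all that is in view belongs to the job. What is shaped like the oblong_box but purple or turquoise is not meant.

How it is judged:
By the outcome, as a careful person would: the job done as asked, in the order asked, and still so for the second after the job is handed in, with the robot touching nothing.
It also fails if it takes over 48 s, if anything falls off the work surface, if the arm or the gripper's body presses on something with over 40 N, if the wrist force passes 120 N, or if a joint passes its speed limit or range.

## Working session

There is one attempt and no reset: what is moved stays moved. The work goes in short steps, Python scripts to look and compute and a shell command to move; the robot and the scene stay as the last step left them, time stands still between calls to the robot, and variables do not carry over. Pictures are saved under pics/ and viewed, at most 10 in all, crops included, and the job is handed in when it is done.

```bash
mkdir -p pics
cat > h.py <<'E'
import numpy as np, cv2
from bench import telemetry, eyes, job_done
def shot(n,f):
    c=eyes.camera(n); cv2.imwrite('pics/'+f+'.png',c['img'][:,:,::-1]); np.savez('pics/'+f+'.npz',**{k:np.array(v) for k,v in c.items()}); return c
E
python3 - <<'E'
from h import *
o=telemetry.get_obs(); print({k:np.round(v,3) for k,v in o.items()})
for n in ('top','side'):
    c=shot(n,n+'0'); print(n,c['eye'],c['orientation'],c['camera_matrix'],c['dist_coeffs'])
E
```

```text
{'t': np.float64(0.0), 'q': array([-1.113,  0.69 , -0.195,  1.566,  0.157,  0.902, -0.215]), 'qd': array([-0.003, -0.   ,  0.001, -0.001,  0.001,  0.002,  0.003]), 'tau': array([ 0.0000e+00, -5.3961e+01, -1.2660e+00, -1.5854e+01,  9.0000e-03,
        1.0000e-02,  0.0000e+00]), 'eef_pos': array([0.257, 0.569, 0.23 ]), 'tcp_rot': array([-3.14 ,  0.   ,  2.718]), 'ft_force': array([-0.351, -0.422, -0.104]), 'moment': array([ 0.   , -0.044, -0.008]), 'grasp_force': np.float64(0.0), 'width': np.float64(1.001)}
top [0.30745836 0.11027253 1.65292926] [-3.02647228  0.00463458 -1.56161396] [[575.35171031   0.         322.33982426]
 [  0.         575.35171031 234.73123143]
 [  0.           0.           1.        ]] [-0.13965111  0.          0.          0.          0.        ]
side [ 0.33853516 -1.06517602  1.02153533] [-2.23839065 -0.02162319 -0.12687034] [[533.66341462   0.         321.56372202]
 [  0.         533.66341462 234.96462216]
 [  0.           0.           1.        ]] [0.0209112 0.        0.        0.        0.       ]
```

View pics/top0.png

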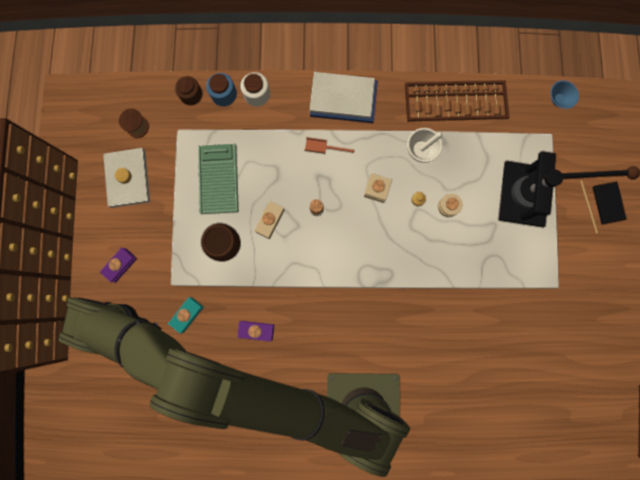

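View pics/side0.png

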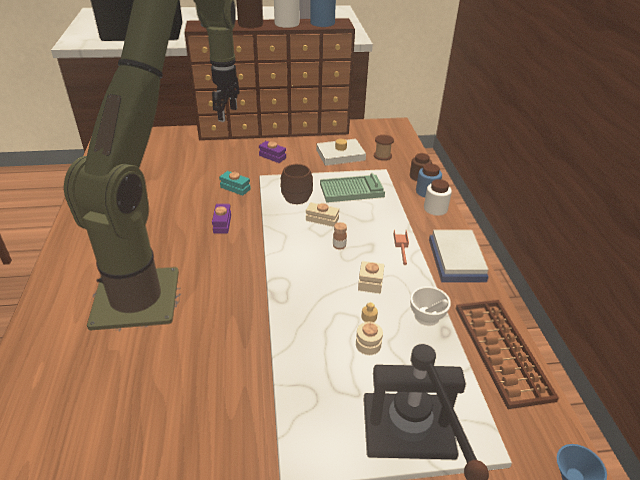

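Top view: round box pad at px (451,204), square (378,187), oblong (269,219). The purple and turquoise boxes at the lower left are decoys. The weight (418,199) sits between the round and square boxes.

```bash
cat >> h.py <<'E'
from scipy.spatial.transform import Rotation as Ro
def ray(c,uv):
    p=cv2.undistortPoints(np.array([[uv]],float),c['camera_matrix'],c['dist_coeffs'])[0,0]
    return Ro.from_euler('xyz',c['orientation']).as_matrix()@np.r_[p,1]
def onplane(c,uv,z):
    d=ray(c,uv); return c['eye']+d*(z-c['eye'][2])/d[2]
def pad(c,uv,r,z,f=None):
    x0,y0=int(uv[0])-r,int(uv[1])-r
    im=c['img'][y0:y0+2*r+1,x0:x0+2*r+1]
    hsv=cv2.cvtColor(im,cv2.COLOR_RGB2HSV)
    m=((hsv[...,1]>95)&(hsv[...,0]<20)&(hsv[...,2]>60)).astype(np.uint8)
    n,l,s,ce=cv2.connectedComponentsWithStats(m)
    k=1+np.argmax(s[1:,4]); 
    uv=(s[k,0]+(s[k,2]-1)/2+x0,s[k,1]+(s[k,3]-1)/2+y0) 
    ctr=ce[k]+[x0,y0]
    zz=np.median(c['z_map'][y0:y0+2*r+1,x0:x0+2*r+1][cv2.erode((l==k).astype(np.uint8),np.ones((3,3)))>0])
    d=ray(c,ctr); P=c['eye']+d*zz
    return ctr,s[k],onplane(c,ctr,z),P
E
python3 - <<'E'
from h import *
np.set_printoptions(precision=4,suppress=True)
for n,uvs in (('top',[(452,203),(378,186),(268,219)]),('side',[(370,329),(372,268),(322,208)])):
    c=dict(np.load(f'pics/{n}0.npz'))
    for uv,z in zip(uvs,(.079,.085,.075)):
        print(n,*pad(c,uv,14,z))
E
```

```text
top [452.0223 203.0559] [  7   7  15  15 179] [ 0.5815 -0.2417  0.079 ] [ 0.581  -0.2411  0.0817]
top [378.1782 185.1897] [  7   6  15  15 174] [ 0.6285 -0.0345  0.085 ] [ 0.628  -0.0343  0.0871]
top [268.2312 218.075 ] [  7   6  15  15 160] [0.5351 0.2698 0.075 ] [0.5351 0.2699 0.0745]
side [369.5661 324.7066] [  6   0  16  21 242] [ 0.5795 -0.2316  0.079 ] [ 0.5788 -0.234   0.0817]
side [371.7692 267.3558] [  8   9  13  10 104] [ 0.6235 -0.0392  0.085 ] [ 0.6232 -0.0402  0.0859]
side [322.2466 207.1781] [ 9 10 12  8 73] [0.5303 0.2599 0.075 ] [0.5305 0.2611 0.0742]
```

```bash
python3 -m inch '[[0.7,-1.8,0,-6,0],[1.4,-3.6,0,-12,0],[2.1,-5.4,0,-18,0],[2.8,-7.2,0,-24,0],[3.5,-9,0,-30,0],[4.2,-10.8,0,-36,0],[4.9,-12.6,0,-42,0],[5.6,-14.4,0,-48,0]]' 20
python3 -m inch '[[0.7,-1.8,0,-6,0],[1.4,-3.6,0,-12,0],[2.1,-5.4,0,-18,0],[2.8,-7.2,0,-24,0],[3.5,-9,0,-30,0],[4.2,-10.8,0,-36,0],[4.9,-12.6,0,-42,0],[5.6,-14.4,0,-42,0]]'
```

```text
t: 0.9
eef_pos: [0.3973, 0.2079, 0.2313]
tcp_rot: [-3.142, 0.0, 1.876]
ft_force: [0.8, 1.1, -0.1]
width: 0.002
grasp_force: 0.0
t: 1.7
eef_pos: [0.5372, -0.1519, 0.231]
tcp_rot: [-3.141, 0.0, 1.145]
ft_force: [1.7, 0.2, 0.7]
width: 0.001
grasp_force: 0.0
```

```bash
python3 -m inch '[[0.6,-1.2,0,0,0],[1.2,-2.4,0,0,0],[1.75,-3.55,0,0,0],[1.75,-3.55,-0.8,0,0],[1.75,-3.55,-1.2,0,0],[1.75,-3.55,-1.2,0,0],[1.75,-3.55,-1.2,0,0],[1.75,-3.55,-1.2,0,0]]'
python3 -c "
from h import *
c=shot('wrist','w1');print(c['eye'],c['orientation']);shot('top','top1')"
```

```text
t: 2.5
eef_pos: [0.5811, -0.2384, 0.2021]
tcp_rot: [3.141, -0.0, 1.148]
ft_force: [-0.2, -0.1, -0.2]
width: -0.001
grasp_force: 0.0
[ 0.61634046 -0.16245597  0.34438886] [ 2.81544592e+00 -6.30008471e-04 -4.22264956e-01]
```

View pics/w1.png

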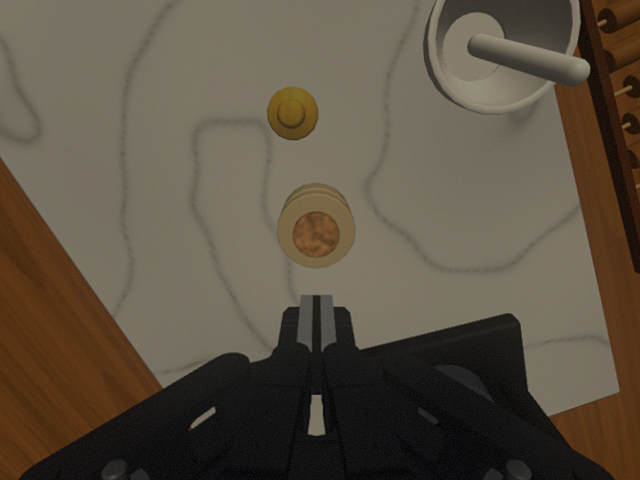

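Wrist view: round box pad at px (316,235), weight beyond it at (292,112), shut fingertips at (318,297). Pad is clear in view.

Run:
```python
from h import *
np.set_printoptions(precision=4,suppress=True)
c=dict(np.load('pics/w1.npz'))
print(*pad(c,(316,235),32,.079)); o=telemetry.get_obs();print(o['eef_pos'])
```

```text
[316.0239 232.5688] [   0    0   65   65 3094] [ 0.5818 -0.2396  0.079 ] [ 0.5819 -0.2394  0.0796]
[ 0.5812 -0.2386  0.2022]
```

```bash
python3 -m inch '[[0,-0.05,-1.2,0,0],[0,-0.05,-2.4,0,0],[0,-0.05,-3.6,0,0],[0,-0.05,-4.3,0,0],[0,-0.05,-4.6,0,0],[0,-0.05,-4.7,0,0],[0,-0.05,-4.76,0,0],[0,-0.05,-4.76,0,0]]'
python3 -m inch '[[0,0,-0.06,0,0],[0,0,-0.12,0,0],[0,0,-0.18,0,0],[0,0,-0.24,0,0],[0,0,-0.3,0,0],[0,0,-0.36,0,0],[0,0,-0.4,0,0],[0,0,-0.4,0,0]]'
```

```text
t: 3.4
eef_pos: [0.5815, -0.2406, 0.0834]
tcp_rot: [3.14, -0.0, 1.147]
ft_force: [0.0, -0.4, 0.4]
width: 0.0
grasp_force: 0.0
t: 4.2
eef_pos: [0.5811, -0.2404, 0.0723]
tcp_rot: [3.141, 0.0, 1.147]
ft_force: [1.5, -1.2, 3.2]
width: -0.003
grasp_force: 1.0
```

```bash
python3 -m inch '[[0,0,-0.05,0,0],[0,0,-0.09,0,0],[0,0,-0.13,0,0],[0,0,-0.15,0,0],[0,0,-0.17,0,0],[0,0,-0.17,0,0],[0,0,-0.17,0,0],[0,0,-0.17,0,0]]'
```

```text
t: 5.0
eef_pos: [0.5811, -0.2404, 0.0686]
tcp_rot: [3.141, -0.0, 1.147]
ft_force: [0.9, -0.7, 6.3]
width: 0.001
grasp_force: 3.1
```

```bash
python3 -m inch '[[0,0,0.5,0,0],[0,0,2,0,0],[0,0,3.8,0,0],[0.4,1.7,4.6,0,0],[0.8,3.5,4.6,0,0],[1.2,5.3,4.6,0,0],[1.6,7.1,4.6,0,0],[1.85,8.0,4.6,0,0]]'
python3 -m inch '[[0,0.25,0,0,0],[0,0.25,0,0,0],[0,0.25,0,0,0],[0,0.25,0,0,0],[0,0.25,0,0,0],[0,0.25,0,0,0],[0,0.25,0,0,0],[0,0.25,0,0,0]]'
python3 - <<'E'
from h import *
np.set_printoptions(precision=4,suppress=True)
c=shot('wrist','w2'); s=shot('side','side2'); t=shot('top','top2')
a=cv2.resize(s['img'][200:370,290:450],None,fx=3,fy=3)
b=cv2.resize(c['img'],(400,300)); o=np.zeros((510,890,3),np.uint8)
o[:,:480]=a;o[:300,480:880]=b
cv2.imwrite('pics/m2.png',cv2.resize(o,(800,458))[:,:,::-1])
print(*pad(t,(452,203),14,.071))
E
```

```text
t: 5.8
eef_pos: [0.6263, -0.0336, 0.1828]
tcp_rot: [-3.138, -0.003, 1.153]
ft_force: [0.3, 0.0, -0.2]
width: 0.001
grasp_force: 0.0
t: 6.6
eef_pos: [0.627, -0.0342, 0.183]
tcp_rot: [-3.142, 0.0, 1.147]
ft_force: [0.4, -0.0, -0.6]
width: 0.001
grasp_force: 0.0
[451.5114 203.5682] [  7   7  15  16 176] [ 0.5814 -0.2421  0.071 ] [ 0.5813 -0.242   0.0713]
```

View pics/m2.png

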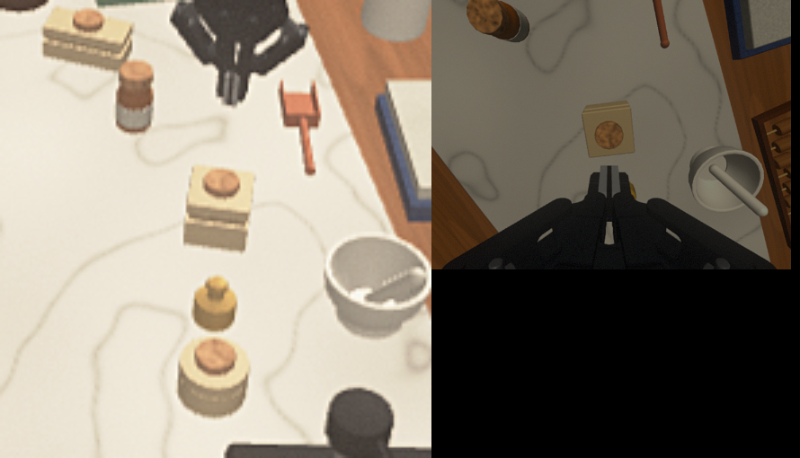

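Side crop: the round box's lid sits on its lower part without a gap, and the pad top reads 0.0713 by depth, which is home. The square box's gap is still visible. Its pad is at about px (316,240) in the wrist view.

Run:
```python
from h import *
np.set_printoptions(precision=4,suppress=True)
c=dict(np.load('pics/w2.npz'))
print(*pad(c,(316,240),28,.086)); print(telemetry.get_obs()['eef_pos'])
```

```text
[315.7759 239.9725] [   0    0   57   57 2802] [ 0.6285 -0.0327  0.086 ] [ 0.6284 -0.033   0.0851]
[ 0.627  -0.034   0.1831]
```

```bash
python3 -m inch '[[0.06,0,-1.2,0,0],[0.06,0,-2.4,0,0],[0.06,0,-3.2,0,0],[0.06,0,-3.5,0,0],[0.06,0,-3.65,0,0],[0.06,0,-3.72,0,0],[0.06,0,-3.74,0,0],[0.06,0,-3.74,0,0]]'
python3 -m inch '[[0,0,-0.06,0,0],[0,0,-0.12,0,0],[0,0,-0.18,0,0],[0,0,-0.24,0,0],[0,0,-0.3,0,0],[0,0,-0.36,0,0],[0,0,-0.4,0,0],[0,0,-0.4,0,0]]'
```

```text
t: 7.55
eef_pos: [0.6291, -0.0341, 0.0905]
tcp_rot: [3.14, -0.001, 1.147]
ft_force: [0.1, 0.9, -0.4]
width: -0.001
grasp_force: 0.0
t: 8.35
eef_pos: [0.6286, -0.034, 0.0795]
tcp_rot: [3.141, -0.0, 1.147]
ft_force: [-1.1, -0.1, 1.9]
width: 0.003
grasp_force: 1.0
```

Now 0.0795; go to about 0.0744.

```bash
python3 -m inch '[[0,0,-0.05,0,0],[0,0,-0.1,0,0],[0,0,-0.14,0,0],[0,0,-0.17,0,0],[0,0,-0.19,0,0],[0,0,-0.2,0,0],[0,0,-0.2,0,0],[0,0,-0.2,0,0]]'
```

```text
t: 9.15
eef_pos: [0.6287, -0.034, 0.075]
tcp_rot: [3.141, -0.0, 1.147]
ft_force: [0.1, 0.1, 5.1]
width: -0.001
grasp_force: 2.7
```

```bash
python3 -m inch '[[0,0,-0.03,0,0],[0,0,-0.03,0,0],[0,0,0.5,0,0],[0,0,2,0,0],[0,0,3.8,0,0],[-0.5,1.6,4.4,0,0],[-1.0,3.3,4.4,0,0],[-1.5,5.0,4.4,0,0]]'
python3 -m inch '[[-0.5,1.7,0,0,0],[-1,3.4,0,0,0],[-1.5,5.1,0,0,0],[-2,6.6,0,0,0],[-2.25,7.15,0,0,0],[-2.25,7.15,0,0,0],[-2.25,7.15,0,0,0],[-2.25,7.15,0,0,0]]'
python3 - <<'E'
from h import *
np.set_printoptions(precision=4,suppress=True)
c=shot('wrist','w3'); s=shot('side','side3'); t=shot('top','top3')
a=cv2.resize(s['img'][180:350,290:450],None,fx=3,fy=3)
b=cv2.resize(c['img'],(400,300)); o=np.zeros((510,890,3),np.uint8)
o[:,:480]=a;o[:300,480:880]=b
cv2.imwrite('pics/m3.png',cv2.resize(o,(800,458))[:,:,::-1])
print(*pad(t,(378,186),14,.077)); print(*pad(t,(452,203),14,.071))
E
```

```text
t: 9.95
eef_pos: [0.5907, 0.092, 0.1858]
tcp_rot: [3.14, -0.001, 1.146]
ft_force: [-0.2, 1.2, -0.3]
width: -0.0
grasp_force: 0.0
t: 10.75
eef_pos: [0.5359, 0.2666, 0.1848]
tcp_rot: [3.14, 0.001, 1.143]
ft_force: [-0.1, -0.7, 0.4]
width: 0.002
grasp_force: 0.0
[377.7661 186.0468] [  7   7  15  15 171] [ 0.6277 -0.0341  0.077 ] [ 0.6275 -0.0341  0.0778]
[451.2784 203.5284] [  6   7  15  16 176] [ 0.5815 -0.2414  0.071 ] [ 0.5814 -0.2412  0.0718]
```

View pics/m3.png

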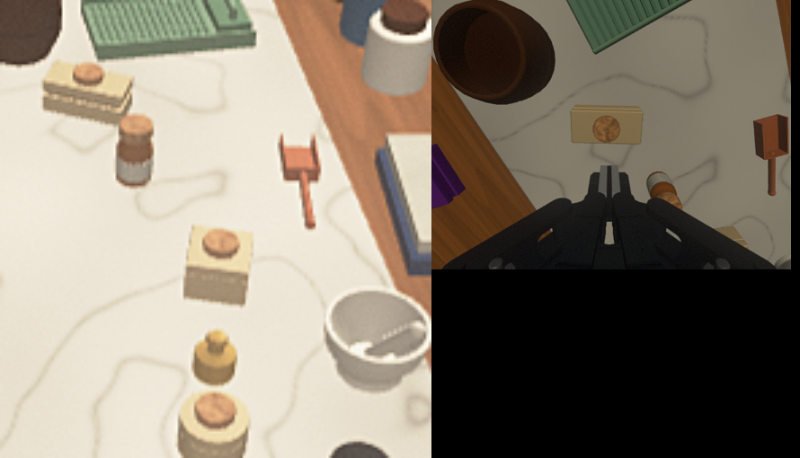

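The square lid is closed: no gap, depth 0.0778. The oblong pad is at px (311,228) in the wrist view, and its gap is visible.

Run:
```python
from h import *
np.set_printoptions(precision=4,suppress=True)
c=dict(np.load('pics/w3.npz'))
print(onplane(c,(311,228),.074),*pad(c,(311,228),24,.074)); print(telemetry.get_obs()['eef_pos'])
```

```text
[0.5363 0.2733 0.074 ] [311.07   228.3801] [   0    0   49   49 2215] [0.5362 0.273  0.074 ] [0.536  0.2726 0.0724]
[0.5356 0.2677 0.1847]
```

```bash
python3 -m inch '[[0,0.15,-1.2,0,0],[0,0.15,-2.4,0,0],[0,0.15,-3.5,0,0],[0,0.15,-3.9,0,0],[0,0.15,-4.1,0,0],[0,0.15,-4.17,0,0],[0,0.15,-4.2,0,0],[0,0.15,-4.2,0,0]]'
python3 -m inch '[[0,0,-0.06,0,0],[0,0,-0.12,0,0],[0,0,-0.18,0,0],[0,0,-0.24,0,0],[0,0,-0.3,0,0],[0,0,-0.36,0,0],[0,0,-0.4,0,0],[0,0,-0.4,0,0]]'
```

```text
t: 11.7
eef_pos: [0.5355, 0.2737, 0.0806]
tcp_rot: [3.14, -0.002, 1.147]
ft_force: [0.1, 0.1, -0.4]
width: -0.001
grasp_force: 0.0
t: 12.5
eef_pos: [0.5348, 0.2735, 0.0695]
tcp_rot: [3.142, -0.0, 1.147]
ft_force: [0.6, 0.3, 2.3]
width: -0.0
grasp_force: 1.0
```

```bash
python3 -m inch '[[0,0,-0.05,0,0],[0,0,-0.1,0,0],[0,0,-0.14,0,0],[0,0,-0.17,0,0],[0,0,-0.2,0,0],[0,0,-0.22,0,0],[0,0,-0.22,0,0],[0,0,-0.22,0,0]]'
```

```text
t: 13.3
eef_pos: [0.5348, 0.2735, 0.0645]
tcp_rot: [3.142, -0.0, 1.147]
ft_force: [-1.0, 0.1, 6.2]
width: -0.001
grasp_force: 3.2
```

Force 6.2 N at 2.5 mm of pad give means it is home. Lift, move back and check.

```bash
python3 -m inch '[[0,0,0.5,0,0],[0,0,2,0,0],[0,0,3.8,0,0],[0,0,5.5,0,0],[-1,0,6,0,0],[-2.5,0,6,0,0],[-4,0,6,0,0],[-4,0,6,0,0]]'
python3 - <<'E'
from h import *
np.set_printoptions(precision=4,suppress=True)
s=shot('side','side4'); t=shot('top','top4')
a=cv2.resize(s['img'][180:350,280:450],None,fx=2.3,fy=2.3)
b=cv2.resize(t['img'][120:300,160:560],(400,180)); o=np.zeros((391,800,3),np.uint8)
o[:,:391]=a;o[:180,391:791]=b
cv2.imwrite('pics/m4.png',o[:,:,::-1])
for uv,z in (((452,203),.071),((378,186),.077),((268,219),.067)): print(*pad(t,uv,14,z))
E
```

```text
t: 14.1
eef_pos: [0.4285, 0.2732, 0.2141]
tcp_rot: [-3.136, 0.004, 1.151]
ft_force: [0.1, -0.2, 0.1]
width: -0.002
grasp_force: 0.0
[451.4775 203.6629] [  6   7  16  16 178] [ 0.5811 -0.242   0.071 ] [ 0.581  -0.2418  0.0717]
[377.8171 185.9543] [  7   7  15  15 175] [ 0.6279 -0.0343  0.077 ] [ 0.6276 -0.0341  0.0787]
[268.6667 217.9133] [  8   6  14  15 150] [0.5367 0.2694 0.067 ] [0.5364 0.2692 0.0692]
```

View pics/m4.png

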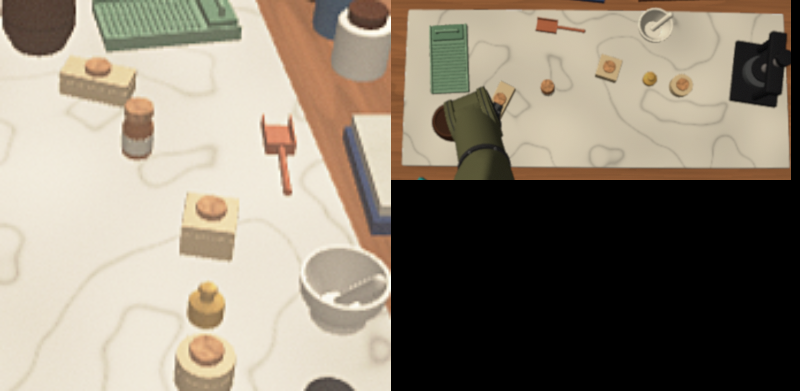

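The picture shows all three lids flush with only a seam line, and the bystanders where they were.

```bash
python3 -c "
from bench import job_done
print(job_done())"
```

```text
the job is handed in; nothing more can be done
None
```

I tapped the round, square and oblong lids down in that order, with readings of 5–6 N at the end of each tap. The camera shows all three sitting flush and the other objects undisturbed; the job is handed in at about 14 s.

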